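# Hold the amber reference glass in the beam of the transmission meter

## Task

Check the varnish bench's light transmission meter with its amber reference glass: pull the amber glass straight up out of its sprung catch on the storage rail, with the fingers on its two frosted long sides only (never on the polished ends, the top or the black foot). Hold it upright in the middle of the meter's open gap, centred on the beam, so that the light passes lengthwise through the polished ends, and keep it there: the program finishes while still holding it, motionless and free of the meter. Do not knock the meter with it, leave the green and clear glasses clipped in the rail, and do not move the paint tin or the sanding block.

Things in the scene. Friction and masses are not known exactly. Their poses are not given: they have to be found in the camera images.
- amber: The glass to use, loose, 77 to 154 g. Solid amber bar 50 mm long (x) x 12.5 wide (y) x 45 tall on a black foot 54 x 20 x 14 mm. Origin: centre of the foot's underside, z up; glass from z = 14 to 59. The two 50 x 45 mm sides (+y, -y) are frosted (pale, matt), the only faces to touch. The 12.5 x 45 mm ends (+x, -x) are the polished light windows, both alike. Stands in any of the rail's 3 stations.
- amber_center (a point): Centre of the amber glass, 36.5 mm above the underside of its foot; axes as amber. A groove along each long side of the foot (3.5 to 10.5 mm above its underside, 3 mm deep) takes the catch of the rail.
- green: Green glass reference cell, same shape, size and catch as the amber one, clipped in another station of the rail. Leave it there.
- clear: Clear, colourless glass reference cell, same shape, size and catch, clipped in another station of the rail. Leave it there.
- rail: Storage rail, fixed: aluminium channel 244 mm long (x), 40 wide (y), 17 high. Origin: centre of its underside. Cells stand at x = -76, 0, +76 mm, length along the rail, foot on the channel floor (z = 5), 1 mm free all round, glass above the channel. Two sprung balls in the walls grip each foot's grooves: pull straight up, about 8 N; free of the balls after 12 mm, of the channel after 14 mm.
- meter: Light meter fixed to the table: grey base 300 mm long (x, the beam direction) x 120 x 26 high, with a white head at each end (x from 65 to 145 mm either side, 90 wide, top at z = 104). A black lens barrel 30 mm across sticks out of each head to x = 45, leaving a 90 mm gap open from above and from the sides. It has no cell holder. Origin: centre of its underside, z up.
- beam (a point): Middle of the gap on the beam's centre line: 80 mm above the table, 54 mm above the meter's base. Axes as meter: x along the beam.
- tin: Closed paint tin with a red band, 90 mm in diameter, 105 mm high, loose, beyond the rail and the meter. Origin: centre of its underside. Leave it alone.
- sander: Orange foam sanding block 68 x 46 x 26 mm (x, y, z), loose, on the robot's side of the work. Origin: centre of its underside. Leave it alone.

How it is judged:
On the way:
1. the amber cell is pulled out of its catch, clear above the rail, held by its frosted sides (z of amber in the frame of rail above 0.025 m and contact force between amber and rail below 0.2 N and contact force between the fingers and amber_frosted_left above 2 N and contact force between the fingers and amber_frosted_right above 2 N), for 0.2 s.
At the end, for the whole second after the job is handed in: Fingers hold amber by both frosted sides, still, free of meter and rail; upright and along the beam within 8 degrees; glass centre within 4 mm sideways and 10 mm in height of the beam, 15 mm of mid-gap. Green and clear moved under 6 mm, still upright; tin and sanding block under 20 mm (x of amber_center in the frame of beam between -0.015 and 0.015 m and y of amber_center in the frame of beam between -0.004 and 0.004 m and z of amber_center in the frame of beam between -0.01 and 0.01 m and angle between the x axis of amber and the x axis of meter, either way round below 0.14 rad and angle between amber's own z axis and vertical below 0.14 rad and contact force between the fingers and amber_frosted_left above 2 N and contact force between the fingers and amber_frosted_right above 2 N and contact force between amber and meter below 0.2 N and contact force between amber and rail below 0.2 N and linear speed of amber below 0.02 m/s and angular speed of amber below 0.3 rad/s and distance of each of green, clear from where it was at the start of the episode below 0.006 m and angle between each of green, clear's own z axis and vertical below 0.1 rad and distance of each of tin, sander from where it was at the start of the episode below 0.02 m); the arm keeps its last pose, push and grip.
It fails at once if the fingers touched the polished glass (ends, top) or the foot of the amber cell (over 0.5 N) (contact force between the fingers and amber_polished above 0.5 N or contact force between the fingers and amber_foot_low above 0.5 N or contact force between the fingers and amber_foot_mid above 0.5 N or contact force between the fingers and amber_foot_top above 0.5 N).
It fails at once if the amber cell was knocked against the meter (over 3 N) (contact force between amber and meter above 3 N).
It fails at once if the green or clear cell was pulled from its catch or shoved (distance of any of green, clear from where it was at the start of the episode above 0.008 m).
It fails at once if the tin or the sanding block was moved (distance of any of tin, sander from where it was at the start of the episode above 0.03 m).
It also fails if it takes over 42 s, if anything falls off the work surface, if the arm or the gripper's body presses on something with over 40 N, if the wrist force passes 120 N, or if a joint passes its speed limit or range.

## Robot

A 6-joint arm with a two-finger parallel gripper is mounted at the origin on the work surface. World frame = base frame: x ahead of the robot, y to its left, z up, the work surface at z = 0. Lengths are in m, angles in rad, forces in N, time in s.
With the tool pointing down it reaches from about 0.35 to 0.875 m from the base axis. Payload 4.2 kg.
Tool frame: the origin (TCP) lies between the finger pads; the fingertips stand 8 mm ahead of it and the grasp point (between the pads) lies 11 mm behind it; z points along the fingers, y is the line along which they close (so a half turn about z gives the same grasp; the last joint's range is limited). The gripper opens to 85 mm and grips with 20 to 120 N. Pads are 22 mm wide; open, the fingers measure 114 mm over their backs; the gripper's body (76 mm by 85 mm) begins 54 mm behind the grasp point. The pads swing forward as they close: fully open they stand 13 mm farther back than shut.
Start: joints at [-0.945, 0.385, 0.008, 0, -1.194, -0.259], TCP at [0.224, -0.583, 0.239] pointing down, gripper open.
Joint ranges: [-3.14, 3.14], [-1.21, 2.06], [-1.07, 1.41], [-3.16, 2.05], [-2.99, -0.16], [-3.1, 3.1]. Speed limits (rad/s): [2.79, 2.79, 3.14, 3.14, 3.14, 3.14].

## Interface

Orientations are given as a unit quaternion [x, y, z, w].
In Python, from bench import ctrl gives the robot as it stands.
- The arm moves only by the tool send_path, called after "Request:" in YAML: its name, and indented under it one key for each argument. Schema: {"type":"object","properties":{"motion":{"type":"array","items":{"type":"array","items":{"type":"number"},"minItems":4,"maxItems":4},"minItems":1,"maxItems":20},"jaw":{"type":"number"},"only":{"type":"string"},"quiet":{"type":"boolean"},"lines":{"type":"string"}},"required":["motion"],"additionalProperties":false}. motion is a list of rows, 1 to 20 of them, each of 4 numbers: dx, dy, dz in m, then a turn about the tool's z in rad; each row is the pose to reach, as a shift and turn from the pose commanded when the call began, along the tool's axes at that moment; what a row does not reach only later rows make up. A row lasts 1/12 s, in which the tool goes at most 0.0417 m and 0.125 rad, less where a joint would pass 70% of its speed; a pose out of reach is approached as far as the arm can. jaw is the finger opening in m, set as the call begins (left out keeps the last). The fingers move at their own pace and stop on an object; the grip force is fixed at half the most. Time passes only in rows, so rows that do not move let the fingers close. The tool returns the time, the measured TCP pose, the force, the opening and the grip force at its end. only (a regular expression) keeps the lines of the reply that match it, lines (a string "A,B") keeps lines A to B, and quiet returns only ok. Input that does not fit is refused with a message, and nothing moves.
- ctrl.get_obs(): the state, without advancing time (a new reading comes with each control period).
- ctrl.snapshot(name): name is "scene" or "top"; returns the picture (400x640x3 uint8, red, green, blue); there is no depth.
- ctrl.camera_info(name): a dict with "fx", "fy", "cx", "cy" (pixels), "k1" (the pictures are not rectified: a ray, as slopes to the right and down, at radius r is drawn at 1 + k1 r^2 times it, then the intrinsics apply), "origin" and "attitude" of the camera in the world. Camera axes: x right, y down, z forward; pixel columns grow to the right and rows downward; lengths in m; the calibration is good to about 2 mm. A picture is of the moment at which its call begins. camera_info takes no time and is no camera call.
- ctrl.finish_job(): hands the job in; it is judged then, once.
The state is a dict: "time_s": time; "joint_positions": joint angles; "joint_vel": joint speeds; "tau": joint torques, N m; "ee_pos": TCP position; "ee_rot": TCP orientation; "contact_force": force on the tool from outside, world axes, zero at the start; "moment": the same for the moment, N m; "finger_gap": finger opening in m; "gripper_force": force on a finger pad.
Only numpy, scipy, OpenCV 4.12 (cv2) and the standard library are available. Lean on these libraries where they do the work, as an engineer would, in place of code of your own. Each camera call takes 0.05 s, during which the arm holds its last target. There are 200 camera calls.

## Working session

There is one attempt and no reset: what is moved stays moved. The work goes in short steps, Python scripts to look and compute and a tool call to move; the robot and the scene stay as the last step left them, time stands still between calls to the robot, and variables do not carry over. Pictures are saved under pics/ and viewed, at most 10 in all, crops included, and the job is handed in when it is done.

```bash
ls; mkdir -p pics; python3 - <<'E'
from bench import ctrl
import cv2
for n in("scene","top"):
    im=ctrl.snapshot(n); cv2.imwrite(f"pics/{n}0.png",im[...,::-1]); print(n,ctrl.camera_info(n))
o=ctrl.get_obs(); print(o["ee_pos"],o["ee_rot"],o["time_s"],o["finger_gap"])
E
```

```text
bench.py
pics
scene {'fx': 519.9027645717057, 'fy': 519.9027645717057, 'cx': 318.09357582826726, 'cy': 195.3770099985691, 'k1': -0.16482070209265715, 'origin': array([1.15098201, 0.22518525, 0.94748319]), 'attitude': array([ 0.55410712,  0.77648353, -0.24773275, -0.16931362])}
top {'fx': 475.5189859232235, 'fy': 475.5189859232235, 'cx': 321.60458800551453, 'cy': 201.57328368613196, 'k1': -0.08861508743989704, 'origin': array([0.50118319, 0.01513049, 0.98572861]), 'attitude': array([-0.69806486,  0.71501019, -0.03110043,  0.02233037])}
[ 0.223969   -0.58295219  0.23836003] [-1.82294130e-01  9.83243571e-01  9.37300385e-04 -2.27201536e-04] 0.1 0.08539772882801393
```

View pics/scene0.png

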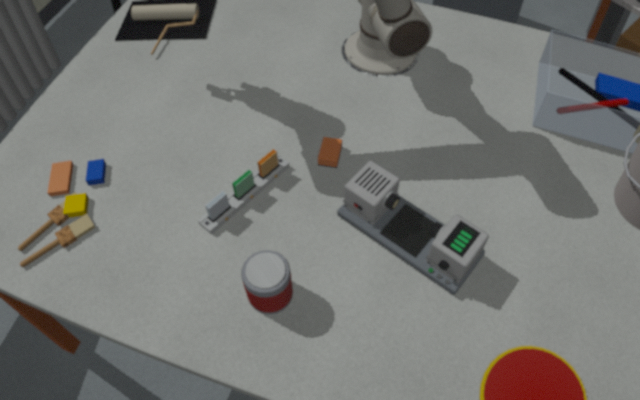

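View pics/top0.png

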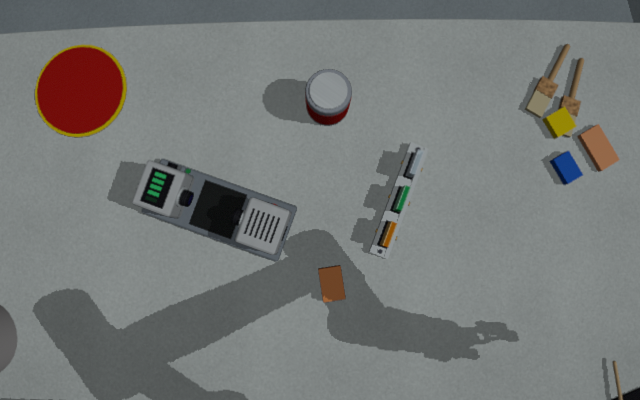

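The top view shows amber at about (388,235) at the rail's near end, with green at (402,199) and clear at (414,163). The meter is centred near (215,210), the tin at (328,97) and the sander at (331,284). The scene view shows amber at (268,163) and the meter gap near (412,228). Next I'll enlarge the rail and the meter.

```bash
cat > h.py <<'E'
import numpy as np,cv2
from bench import ctrl
from scipy.spatial.transform import Rotation as R
def K(n):
    c=ctrl.camera_info(n); return c,np.array([[c["fx"],0,c["cx"]],[0,c["fy"],c["cy"]],[0,0,1]]),np.array([c["k1"],0,0,0.])
def ray(n,p):
    c,k,d=K(n); u=cv2.undistortPoints(np.array(p,float).reshape(-1,1,2),k,d)[:,0]
    v=np.c_[u,np.ones(len(u))]; return c["origin"],R.from_quat(c["attitude"]).apply(v)
def onz(n,p,z):
    o,v=ray(n,p); return o+v*((z-o[2])/v[:,2])[:,None]
def px(n,P):
    c,k,d=K(n); q=R.from_quat(c["attitude"]).inv().apply(np.atleast_2d(P)-c["origin"])
    return cv2.projectPoints(q,np.zeros(3),np.zeros(3),k,d)[0][:,0]
E
python3 - <<'E'
import cv2,numpy as np
t=cv2.imread("pics/top0.png");s=cv2.imread("pics/scene0.png")
a=cv2.resize(t[145:270,125:305],(720,500),interpolation=cv2.INTER_CUBIC)
b=cv2.resize(t[135:265,350:440],(415,600),interpolation=cv2.INTER_CUBIC)
c=cv2.resize(s[140:235,190:300],(385,333),interpolation=cv2.INTER_CUBIC)
cv2.imwrite("pics/m.png",a)
o=np.zeros((600,800,3),np.uint8);o[:,:415]=b;o[:333,415:]=c;cv2.imwrite("pics/r.png",o)
E
```

```text
(no output)
```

View pics/m.png

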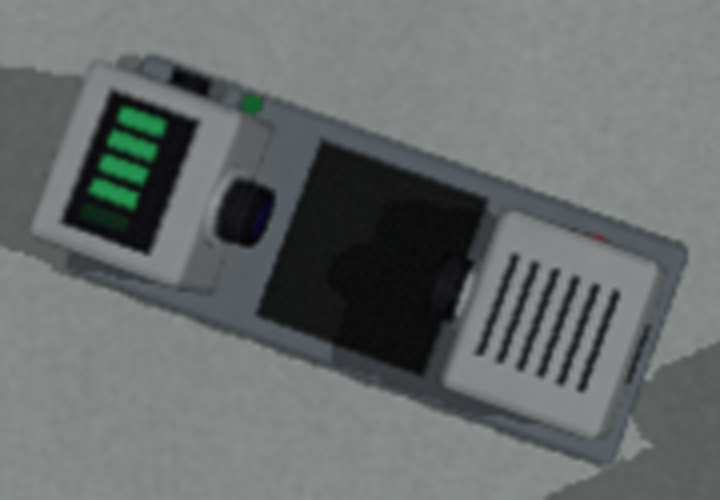

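View pics/r.png

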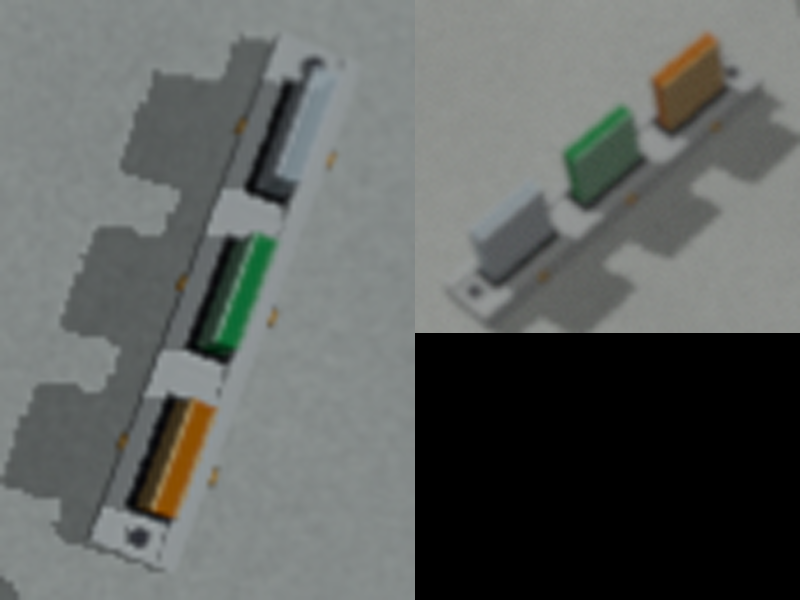

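The meter crop shows two white head tops and the black gap plate. The rail crop shows the amber, green and clear tops with the feet's black edges. Now I'll measure them by colour.

```bash
cat > meas.py <<'E'
from h import *
t=cv2.imread("pics/top0.png");hsv=cv2.cvtColor(t,cv2.COLOR_BGR2HSV)
def blob(m,roi,big=1,show=1):
    x0,y0,x1,y1=roi; M=np.zeros_like(m);M[y0:y1,x0:x1]=m[y0:y1,x0:x1]
    cs=sorted(cv2.findContours(M,cv2.RETR_EXTERNAL,cv2.CHAIN_APPROX_NONE)[0],key=cv2.contourArea)
    return cs[-1]
def rect(c,z,name):
    P=onz("top",c[:,0],z); r=cv2.minAreaRect((P[:,:2]*1000).astype(np.float32))
    b=cv2.boxPoints(r); e=b[1]-b[0],b[2]-b[1]; l=max(e,key=np.linalg.norm)
    print(name,np.round(np.array(r[0]),1),np.round(r[1],1),"long deg",round(np.degrees(np.arctan2(l[1],l[0]))%180,1)); return np.array(r[0])
def rng(a,b): return cv2.inRange(hsv,np.array(a),np.array(b))
A=rect(blob(rng((8,150,110),(25,255,255)),(370,210,410,260)),.064,"amber")
G=rect(blob(rng((50,150,80),(80,255,255)),(385,175,420,220)),.064,"green")
d=G-A;print("A-G",np.linalg.norm(d),np.degrees(np.arctan2(d[1],d[0])))
rect(blob(rng((5,120,40),(20,255,255)),(310,255,355,310)),.026,"sander")
rect(blob(rng((0,0,160),(180,60,255)),(300,65,355,128)),.105,"tin")
print(t[200,242//1],t[190,149],t[245,262])
for th in(150,165):
    W=rng((0,0,th),(180,40,255));W=cv2.morphologyEx(W,cv2.MORPH_CLOSE,np.ones((3,3)))
    L=rect(blob(W,(125,150,195,230)),.104,"left");Rr=rect(blob(W,(230,190,300,260)),.104,"right")
    d=L-Rr;print("mid",(L+Rr)/2,np.linalg.norm(d),np.degrees(np.arctan2(d[1],d[0])))
D=rect(blob(cv2.inRange(t,(0,0,0),(48,48,48)),(185,175,247,242)),.026,"plate")
f=lambda p:np.array(p,float)/4+(125,145)
print("base corners",onz("top",[f((687,248)),f((612,465))],.026))
E
python3 meas.py
```

```text
amber [ 504.5 -127.5] [ 8.6 48.8] long deg 157.2
green [ 574.5 -156.5] [ 6.4 46.9] long deg 157.3
A-G 75.79387394078205 -22.55207780427171
sander [408.8 -13.3] [67.8 44.8] long deg 7.3Traceback (most recent call last):
  File "meas.py", line 16, in <module>
    rect(blob(rng((0,0,160),(180,60,255)),(300,65,355,128)),.105,"tin")
         ~~~~^^^^^^^^^^^^^^^^^^^^^^^^^^^^^^^^^^^^^^^^^^^^^^
  File "meas.py", line 6, in blob
    return cs[-1]
           ~~^^^^
IndexError: list index out of range
```

```bash
sed -i 's/^rect(blob(rng((0,0,160).*$/rect(blob(rng((0,0,125),(180,40,255)),(300,65,355,128)),.105,"tin")/; s/(150,165)/(150,155)/; s/^print(t\[200.*$/print(t[186,150],t[192,137],t[251,262],t[190,143],t[200,196])/' meas.py
sed -i 's/for th in(150,155)/for th in(135,142,150)/' meas.py; python3 meas.py
```

```text
amber [ 504.5 -127.5] [ 8.6 48.8] long deg 157.2
green [ 574.5 -156.5] [ 6.4 46.9] long deg 157.3
A-G 75.79387394078205 -22.55207780427171
sander [408.8 -13.3] [67.8 44.8] long deg 7.3
tin [779.8 -15.4] [71.1 69.9] long deg 43.0
[ 69 125  32] [132 130 127] [87 84 80] [108 108 104] [95 89 82]
left [655.7 307.7] [133.8  34.2] long deg 88.3
right [525.7 113.5] [72.5 80.2] long deg 159.1
mid [590.70922852 210.57760239] 233.66459945991932 56.208146066910636
left [657.5 241.3] [3.8 0. ] long deg 0.0
right [590.2 113. ] [1.9 3.8] long deg 179.2
mid [623.84255981 177.12384033] 144.9250579496013 62.30011431826143Traceback (most recent call last):
  File "meas.py", line 20, in <module>
    L=rect(blob(W,(125,150,195,230)),.104,"left");Rr=rect(blob(W,(230,190,300,260)),.104,"right")
           ~~~~^^^^^^^^^^^^^^^^^^^^^
  File "meas.py", line 6, in blob
    return cs[-1]
           ~~^^^^
IndexError: list index out of range
```

```bash
python3 - <<'E'
from h import *
f=lambda p:np.array(p,float)/4+(125,145)-.375
def q(name,c,z):
    P=onz("top",[f(p) for p in c],z)[:,:2]*1000
    e=np.diff(np.r_[P,P[:1]],axis=0)
    print(name,P.mean(0).round(1),np.linalg.norm(e,axis=1).round(1),np.degrees(np.arctan2(e[:,1],e[:,0])).round(1)); return P.mean(0)
L=q("L",[(95,62),(245,112),(188,290),(33,235)],.104)
r=q("R",[(503,211),(660,264),(606,437),(444,384)],.104)
d=L-r;print("mid",(L+r)/2,np.linalg.norm(d),np.degrees(np.arctan2(d[1],d[0])))
q("plate",[(320,140),(488,200),(425,375),(258,315)],.026)
B=onz("top",[f((687,246)),f((611,466))],.026)[:,:2]*1000; print("base end",B, np.linalg.norm(B[0]-B[1]))
u=(d/np.linalg.norm(d)); print("centre from base end",B.mean(0)+150*u)
# long edges of the base, plus line centre of gap
E=onz("top",[f((300,115)),f((500,181)),f((640,231)),f((240,338)),f((400,394)),f((540,442))],.026)[:,:2]*1000
n=np.array([-u[1],u[0]]); print("edges across",(E@n).round(1),"mid head",(L+r)/2@n)
E
python3 - <<'E'
import cv2
from h import *
t=cv2.imread("pics/top0.png")
a=t[145:270,125:305]; g=cv2.cvtColor(a,cv2.COLOR_BGR2GRAY)
# gray profiles across the gap, normal direction through base mid
print(g[60:115:1,80].tolist()); print(g[10:75,80].tolist())
E
python3 - <<'E'
import cv2
s=cv2.imread("pics/scene0.png")[155:300,325:500]
cv2.imwrite("pics/ms.png",cv2.resize(s,(700,580),interpolation=cv2.INTER_CUBIC))
E
```

```text
L [600.1 306.7] [76.3 87.3 78.9 86.3] [-109.7  161.9   69.6  -19.8]
R [525.8 113.2] [77.3 83.7 79.  84.6] [-110.   161.5   70.7  -19.7]
mid [562.95367528 209.93381092] 207.24594681998704 68.99810908795268
plate [563.7 213. ] [91.6 93.8 90.6 94.1] [-110.9  159.4   69.2  -20. ]
base end [[565.68815737  53.559844  ]
 [455.95682901  94.02213598]] 116.95367243210569
centre from base end [564.58230718 213.82627982]
edges across [-505.4 -508.1 -508.1 -388.8 -389.9 -391.2] mid head -450.31585636916856
[22, 22, 23, 22, 23, 21, 22, 21, 20, 22, 19, 21, 20, 20, 22, 21, 20, 22, 18, 23, 22, 20, 20, 21, 36, 73, 89, 90, 89, 82, 73, 90, 132, 135, 134, 133, 133, 133, 134, 132, 129, 130, 133, 135, 134, 132, 130, 128, 130, 132, 134, 135, 137, 134, 134]
[132, 133, 135, 134, 132, 132, 132, 132, 133, 133, 132, 132, 133, 134, 133, 134, 134, 133, 103, 82, 87, 92, 93, 90, 72, 48, 30, 21, 18, 19, 21, 21, 21, 22, 22, 20, 23, 21, 22, 21, 23, 23, 23, 21, 21, 22, 21, 22, 20, 21, 22, 22, 23, 22, 23, 21, 22, 21, 20, 22, 19, 21, 20, 20, 22]
```

View pics/ms.png

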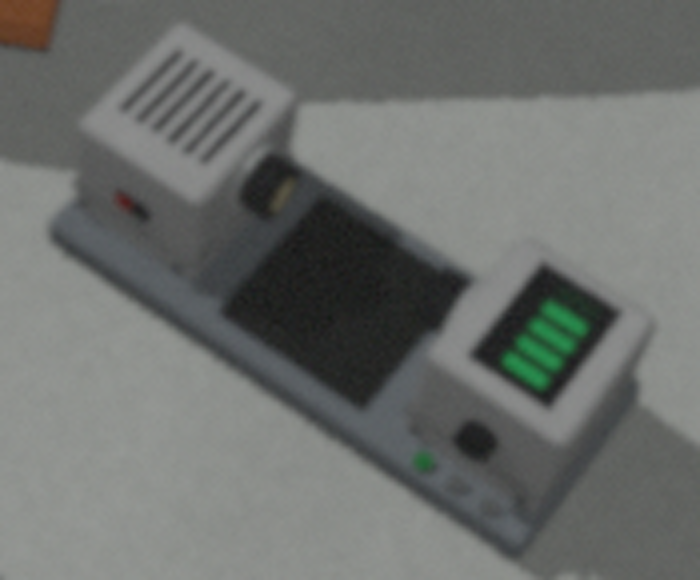

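The scene crop shows the head tops (corners near (183,22), (297,97), (193,200), (80,125) and (528,240), (655,325), (565,445), (430,350)) and the plate. I'll use it as a second opinion, and check amber the same way.

```bash
python3 - <<'E'
from h import *
f=lambda p:np.array(p,float)/4+(325,155)-.375
def q(name,c,z):
    P=onz("scene",[f(p) for p in c],z)[:,:2]*1000
    e=np.diff(np.r_[P,P[:1]],axis=0)
    print(name,P.mean(0).round(1),np.linalg.norm(e,axis=1).round(1),np.degrees(np.arctan2(e[:,1],e[:,0])).round(1)); return P.mean(0)
r=q("R",[(183,20),(298,97),(193,202),(79,124)],.104)
L=q("L",[(528,238),(656,325),(565,447),(428,350)],.104)
d=L-r;print("mid",(L+r)/2,np.linalg.norm(d),np.degrees(np.arctan2(d[1],d[0])))
q("plate",[(322,198),(472,280),(362,407),(223,310)],.026)
# amber/green tops in both views: brightest, saturated face
for n,ro in(("scene",[(255,148,282,182),(228,168,258,200)]),("top",[(370,215,410,260),(388,178,420,218)])):
    im=cv2.imread(f"pics/{n}0.png");h=cv2.cvtColor(im,cv2.COLOR_BGR2HSV)
    for k,(x0,y0,x1,y1),lo,hi in zip("AG",ro,(8,45),(25,85)):
        H=h[y0:y1,x0:x1];m=(H[...,0]>=lo)&(H[...,0]<=hi)&(H[...,1]>90)
        v=H[...,2][m]; t,_=cv2.threshold(v.reshape(-1,1),0,255,cv2.THRESH_OTSU)
        sat=m&(H[...,2]>t); ys,xs=np.nonzero(sat); P=onz(n,np.c_[xs+x0,ys+y0],.064)[:,:2]*1000
        r=cv2.minAreaRect(P.astype(np.float32)); print(n,k,t,len(xs),P.mean(0).round(1),[np.round(i,1) for i in r])
E
```

```text
R [532.1 114.1] [75.  85.6 72.2 87. ] [  67.   -22.8 -112.   159. ]
L [606.9 310.6] [74.3 83.9 77.5 84.1] [  66.9  -21.3 -112.9  156.5]
mid [569.5232936  212.34504079] 210.3020993675019 69.1663026288903
plate [565.2 214. ] [91.  99.2 87.8 90.2] [  74.   -22.4 -111.7  159.2]
scene A 114.0 96 [ 510.9 -127.9] [array([ 510.8, -127.9]), array([12.1, 49.2]), np.float64(67.5)]
scene G 97.0 71 [ 581.3 -157.4] [array([ 581. , -157.2]), array([ 8.5, 46.6]), np.float64(67.4)]
top A 98.0 154 [ 504.9 -127.3] [array([ 503.2, -131.4]), array([20.7, 49.4]), np.float64(67.5)]
top G 75.0 119 [ 575.  -156.5] [array([ 574.8, -156.4]), array([ 9.2, 48.7]), np.float64(67.3)]
```

Request:
send_path:
  motion:
    - [-0.04,0.03,0,0.08]
    - [-0.08,0.06,0.01,0.16]
    - [-0.12,0.09,0.02,0.24]
    - [-0.16,0.12,0.03,0.32]
    - [-0.19,0.145,0.035,0.4]
    - [-0.22,0.165,0.04,0.48]
    - [-0.25,0.19,0.045,0.56]
    - [-0.28,0.21,0.05,0.62]
    - [-0.31,0.235,0.055,0.68]
    - [-0.34,0.255,0.06,0.72]
    - [-0.37,0.28,0.065,0.74]
    - [-0.40,0.30,0.07,0.76]
    - [-0.415,0.314,0.07,0.76]
    - [-0.4278,0.3238,0.07,0.76]
    - [-0.4278,0.3238,0.07,0.76]
    - [-0.4278,0.3238,0.07,0.76]
    - [-0.4278,0.3238,0.07,0.76]
  jaw: 0.05

```text
time_s: 1.52
ee_pos: [0.5068, -0.128, 0.169]
ee_rot: [0.196, 0.981, -0.0, -0.001]
contact_force: [-0.2, -0.8, 0.1]
finger_gap: 0.0498
gripper_force: 0.0
```

```bash
python3 - <<'E'
from h import *
o=ctrl.get_obs();print(o["ee_pos"],R.from_quat(o["ee_rot"]).as_matrix().round(4).tolist(),o["joint_positions"].round(2),o["contact_force"])
a=ctrl.snapshot("top");b=ctrl.snapshot("scene")
cv2.imwrite("pics/t1.png",a[...,::-1]);cv2.imwrite("pics/s1.png",b[...,::-1])
A=cv2.resize(a[130:290,310:450,::-1],(420,480),interpolation=2);B=cv2.resize(b[60:220,180:300,::-1],(360,480),interpolation=2)
cv2.imwrite("pics/v1.png",np.hstack([A,B]))
print(px("top",[o["ee_pos"],o["ee_pos"]+[0,0,-.008]]),px("scene",[o["ee_pos"],o["ee_pos"]+[0,0,-.008]]))
E
```

```text
[ 0.50675174 -0.12804234  0.16899198] [[-0.9236, 0.3835, -0.0011], [0.3835, 0.9236, 0.0001], [0.001, -0.0004, -1.0]] [ 0.06  0.28 -0.34 -0.   -0.95 -2.03] [-0.17258898 -0.78768612  0.14224542]
[[399.18383046 232.27581617]
 [398.38424631 232.32833208]] [[262.71646338 122.90074046]
 [263.08971949 125.5633274 ]]
```

View pics/v1.png

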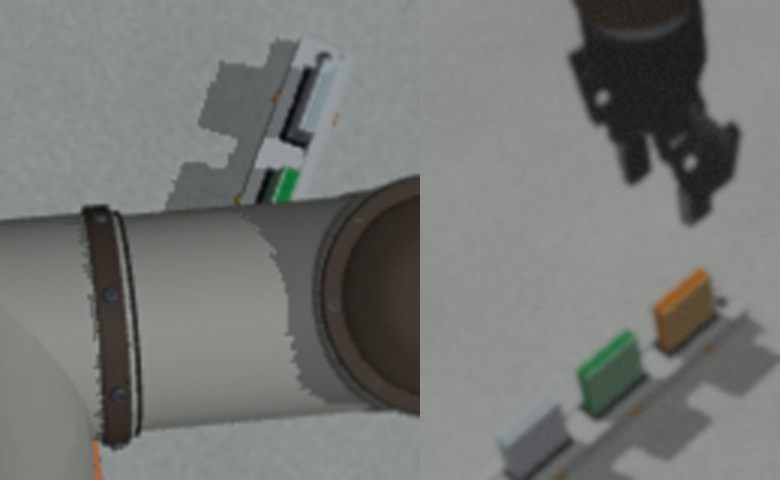

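The left half of this view shows the arm covering amber from above. The right half shows the fingertips at scene pixels (252,120) and (271,134), midpoint about 1–2 px from the prediction. That supports averaging the two cameras, so amber is at about (507.5, -127.6). I'll descend, then close.

Request:
send_path:
  motion:
    - [0,0,0.03,0]
    - [0,0,0.06,0]
    - [0,0,0.08,0]
    - [0,0,0.1,0]
    - [0,0,0.115,0]
    - [0,0,0.125,0]
    - [0,0,0.131,0]
    - [0,0,0.131,0]
    - [0,0,0.131,0]
  jaw: 0.04

```text
time_s: 2.37
ee_pos: [0.5077, -0.1281, 0.0388]
ee_rot: [0.195, 0.981, 0.0, 0.0]
contact_force: [0.5, 0.3, 0.3]
finger_gap: 0.0399
gripper_force: 0.0
```

```bash
python3 - <<'E'
from h import *
b=ctrl.snapshot("scene");cv2.imwrite("pics/s2.png",cv2.resize(b[110:220,190:320,::-1],(709,600),interpolation=2))
E
```

```text
(no output)
```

View pics/s2.png

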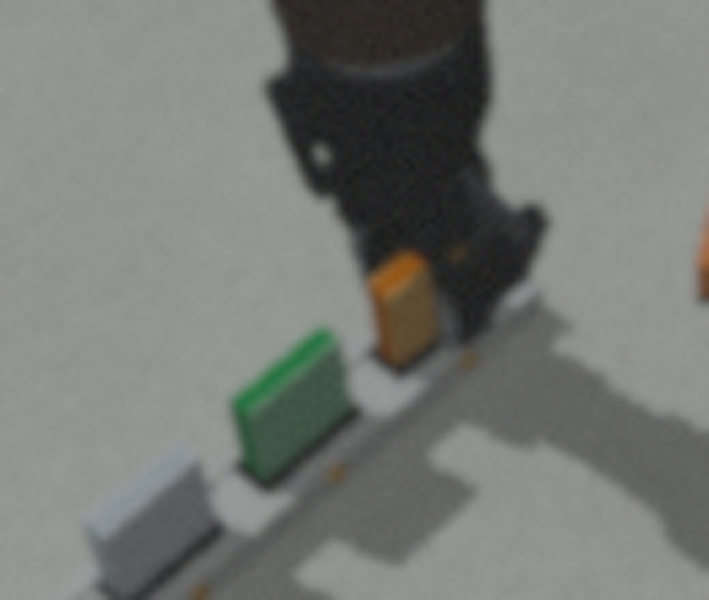

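The view shows amber (about (260,165)) standing between the fingers, with its far-side end sticking out past them and the tips above the rail. I'll close gradually.

Request:
send_path:
  motion:
    - [0,0,0,0]
    - [0,0,0,0]
  jaw: 0.017

```text
time_s: 2.58
ee_pos: [0.508, -0.1277, 0.0392]
ee_rot: [0.195, 0.981, 0.0, 0.001]
contact_force: [-0.2, 0.4, 0.2]
finger_gap: 0.0176
gripper_force: 0.0
```

Request:
send_path:
  motion:
    - [0,0,0,0]
    - [0,0,0,0]
  jaw: 0.014

```text
time_s: 2.75
ee_pos: [0.5077, -0.1278, 0.0388]
ee_rot: [0.195, 0.981, 0.0, 0.0]
contact_force: [0.3, -0.3, -0.2]
finger_gap: 0.0142
gripper_force: 0.3
```

Request:
send_path:
  motion:
    - [0,0,0,0]
    - [0,0,0,0]
    - [0,0,0,0]
    - [0,0,0,0]
  jaw: 0.005

```text
time_s: 3.08
ee_pos: [0.5077, -0.1278, 0.0389]
ee_rot: [0.195, 0.981, -0.0, 0.0]
contact_force: [-1.2, 0.4, 5.4]
finger_gap: 0.0118
gripper_force: 59.2
```

```bash
python3 -c "
from h import *
o=ctrl.get_obs();print(o['ee_pos'],o['contact_force'],o['moment'],o['gripper_force'])"
```

```text
[ 0.50769227 -0.12781084  0.0388504 ] [-1.22135609  0.40210137  5.37238798] [-0.07476833  0.25617991 -0.02491565] 59.1572642326355
```

Request:
send_path:
  motion:
    - [0,0,-0.004,0]
    - [0,0,-0.01,0]
    - [0,0,-0.018,0]
    - [0,0,-0.026,0]
    - [0,0,-0.036,0]
    - [0,0,-0.05,0]
    - [0,0,-0.07,0]
    - [0,0,-0.09,0]
    - [0,0,-0.105,0]
    - [0,0,-0.115,0]
    - [0,0,-0.12,0]
    - [0,0,-0.12,0]
    - [0,0,-0.12,0]

```text
time_s: 4.17
ee_pos: [0.5069, -0.1276, 0.1581]
ee_rot: [0.195, 0.981, 0.0, -0.0]
contact_force: [0.6, 0.8, -0.5]
finger_gap: 0.012
gripper_force: 61.1
```

```bash
python3 - <<'E'
from h import *
o=ctrl.get_obs();p=o["ee_pos"];M=R.from_quat(o["ee_rot"]).as_matrix();print(p,M.round(4).tolist(),o["joint_positions"].round(2))
b=ctrl.snapshot("scene");cv2.imwrite("pics/s3full.png",b[...,::-1]);cv2.imwrite("pics/s3.png",cv2.resize(b[60:210,190:330,::-1],(560,600),interpolation=2))
T=np.array([.5655,.2125,.0745]);d=T-p
print("world",d,"tool",M.T@d,"turn",np.radians(np.degrees(np.arctan2(M[1,0],M[0,0]))-249.4))
E
```

```text
[ 0.50688017 -0.12760502  0.15805486] [[-0.9236, 0.3834, -0.0007], [0.3834, 0.9236, 0.0004], [0.0007, 0.0001, -1.0]] [ 0.06  0.29 -0.36 -0.   -0.92 -2.03]
world [ 0.05861983  0.34010502 -0.08355486] tool [0.07620266 0.33657937 0.0836457 ] turn -1.604760596396607
```

View pics/s3.png

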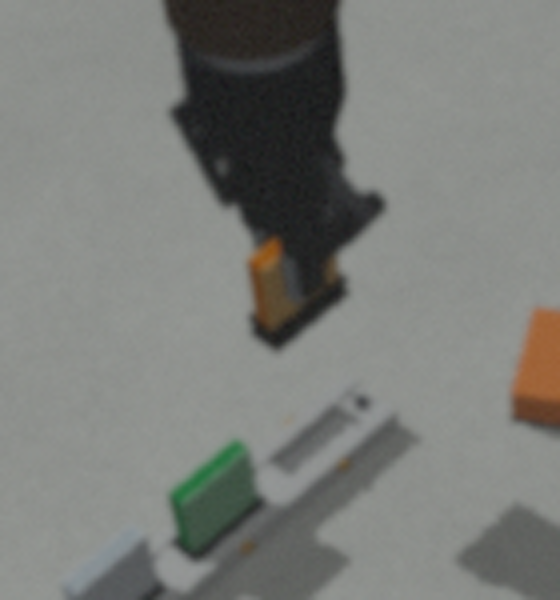

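The crop shows amber (about (265,140)) free of the rail with its foot clear, and green and clear still clipped. The foot's bottom is at z≈0.124, above the heads at 0.104. Now across to the meter at this height.

Request:
send_path:
  motion:
    - [0.002,0.008,0,-0.05]
    - [0.006,0.026,0,-0.13]
    - [0.011,0.047,0,-0.23]
    - [0.016,0.07,0,-0.33]
    - [0.021,0.094,0,-0.44]
    - [0.026,0.117,0,-0.55]
    - [0.032,0.141,0,-0.66]
    - [0.037,0.164,0,-0.77]
    - [0.042,0.188,0,-0.88]
    - [0.048,0.211,0,-0.99]
    - [0.053,0.235,0,-1.1]
    - [0.058,0.258,0,-1.21]
    - [0.063,0.28,0,-1.32]
    - [0.068,0.3,0,-1.42]
    - [0.072,0.318,0,-1.51]
    - [0.0745,0.33,0,-1.57]
    - [0.0762,0.3366,0,-1.605]
    - [0.0762,0.3366,0,-1.605]
    - [0.0762,0.3366,0,-1.605]
    - [0.0762,0.3366,0,-1.605]

```text
time_s: 5.88
ee_pos: [0.5655, 0.2117, 0.1574]
ee_rot: [-0.569, 0.822, 0.0, -0.001]
contact_force: [-0.2, -0.7, -0.9]
finger_gap: 0.0118
gripper_force: 61.2
```

```bash
python3 - <<'E'
from h import *
o=ctrl.get_obs();p=o["ee_pos"];M=R.from_quat(o["ee_rot"]).as_matrix();print(p,M.round(4).tolist(),o["joint_positions"].round(2))
b=ctrl.snapshot("scene");a=ctrl.snapshot("top")
cv2.imwrite("pics/s4.png",np.hstack([cv2.resize(b[110:310,310:510,::-1],(400,400),interpolation=2),cv2.resize(a[120:320,110:310,::-1],(400,400),interpolation=2)]))
cv2.imwrite("pics/s4f.png",b[...,::-1])
E
```

```text
[0.56546017 0.21172222 0.15738047] [[-0.3525, -0.9358, -0.0018], [-0.9358, 0.3525, -0.0011], [0.0017, 0.0013, -1.0]] [ 0.63  0.42 -0.16 -0.   -1.   -0.99]
```

View pics/s4.png

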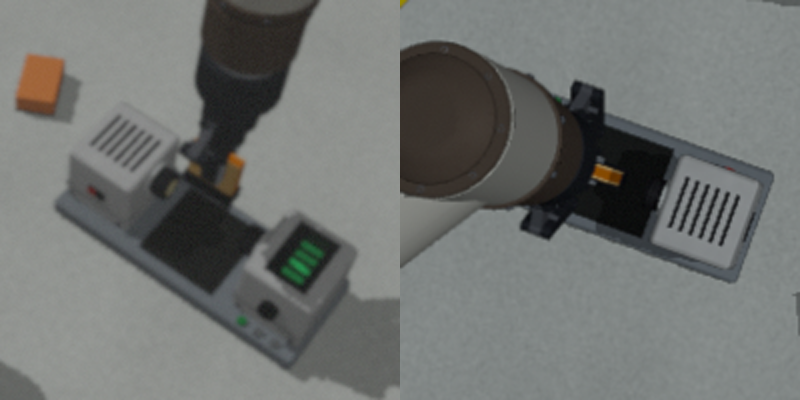

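The left half shows amber hanging over the gap between the heads. The right half shows its near end at top-view pixel about (214,208), in line with the barrels. I'll lower it.

Request:
send_path:
  motion:
    - [0,0,0.01,0]
    - [0,0,0.025,0]
    - [0,0,0.04,0]
    - [0,0,0.055,0]
    - [0,0,0.068,0]
    - [0,0,0.077,0]
    - [0,0,0.082,0]
    - [0,0,0.083,0]
    - [0,0,0.083,0]
    - [0,0,0.083,0]

```text
time_s: 6.82
ee_pos: [0.5665, 0.2126, 0.076]
ee_rot: [-0.57, 0.822, -0.0, 0.001]
contact_force: [0.6, 0.4, -0.7]
finger_gap: 0.0116
gripper_force: 61.2
```

```bash
python3 - <<'E'
from h import *
o=ctrl.get_obs();p=o["ee_pos"];M=R.from_quat(o["ee_rot"]).as_matrix();print(p,o["contact_force"])
b=ctrl.snapshot("scene");a=ctrl.snapshot("top")
cv2.imwrite("pics/s5f.png",b[...,::-1]);cv2.imwrite("pics/t5f.png",a[...,::-1])
cv2.imwrite("pics/s5.png",np.hstack([cv2.resize(b[165:265,350:450,::-1],(400,400),interpolation=2),cv2.resize(a[160:260,180:280,::-1],(400,400),interpolation=2)]))
E
```

```text
[0.56648028 0.21263021 0.07603674] [ 0.59951289  0.43140148 -0.670745  ]
```

View pics/s5.png

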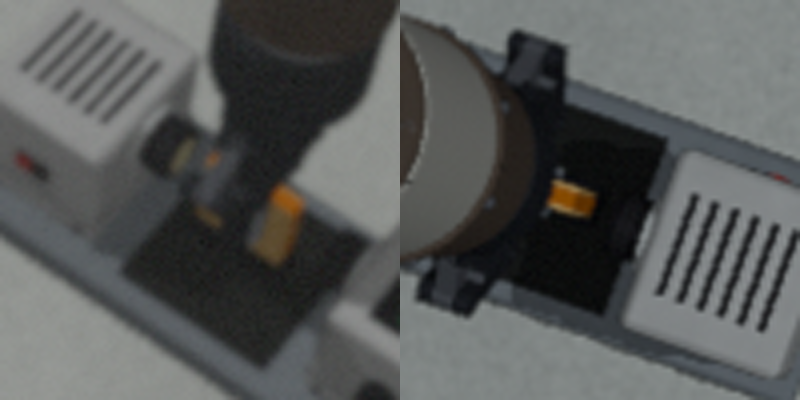

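The views show amber in the gap between the two barrels with free space all round. I'll check its sideways offset in each camera against the head tops, which are at nearly the same height, so calibration bias cancels.

```bash
python3 - <<'E'
from h import *
u=np.array([np.cos(np.radians(69.5)),np.sin(np.radians(69.5))]);n=np.array([-u[1],u[0]])
ft=lambda p:np.array(p,float)/4+(125,145)-.375
fs=lambda p:np.array(p,float)/4+(325,155)-.375
H={"top":([ft(p) for p in[(95,62),(245,112),(188,290),(33,235)]],[ft(p) for p in[(503,211),(660,264),(606,437),(444,384)]]),
"scene":([fs(p) for p in[(528,238),(656,325),(565,447),(428,350)]],[fs(p) for p in[(183,20),(298,97),(193,202),(79,124)]])}
for c,fn,(x0,y0,x1,y1) in(("top","t5f",(314-100,200,235,220)),("scene","s5f",(408,205,430,235))):
    for h in H[c]:
        q=onz(c,h,.104)[:,:2]*1000; print(c,"head across",(q.mean(0)@n).round(1),"along",(q.mean(0)@u).round(1))
    hv=cv2.cvtColor(cv2.imread(f"pics/{fn}.png"),cv2.COLOR_BGR2HSV)[y0:y1,x0:x1]
    for s,v in((150,70),(150,110),(190,110)):
        m=(abs(hv[...,0].astype(int)-16)<9)&(hv[...,1]>s)&(hv[...,2]>v)
        ys,xs=np.nonzero(m)
        if len(xs)<8: continue
        q=onz(c,np.c_[xs+x0,ys+y0],.101)[:,:2]*1000; a=q@n;b=q@u
        print(c,(s,v),len(xs),"across min/med/max",np.percentile(a,[2,50,98]).round(1),"along",np.percentile(b,[2,98]).round(1))
print("tcp across",ctrl.get_obs()["ee_pos"][:2]*1000@n,"along",ctrl.get_obs()["ee_pos"][:2]*1000@u)
E
```

```text
top head across -454.7 along 497.4
top head across -452.9 along 290.2
top (150, 70) 52 across min/med/max [-460.4 -456.2 -451.9] along [363.5 382. ]
top (150, 110) 27 across min/med/max [-460.2 -456.2 -451.8] along [370.5 380.3]
top (190, 110) 23 across min/med/max [-459.7 -456.2 -452.6] along [370.5 380. ]
scene head across -459.7 along 503.5
scene head across -458.5 along 293.2
scene (150, 70) 43 across min/med/max [-481.4 -461.3 -455.4] along [406.3 427.9]
scene (150, 110) 29 across min/med/max [-464.9 -460.1 -455.3] along [408.2 420.6]
scene (190, 110) 20 across min/med/max [-463.4 -460.2 -457.1] along [408.5 420.6]
tcp across -456.10331213380977 along 397.58307490961613
```

Amber is off sideways by -2.4 mm in the top view and -1.1 mm in the scene view, with its position along the gap within about 2 mm. I'll shift +1.7 mm along tool y and up 1 mm, then hold.

Request:
send_path:
  motion:
    - [0,0.0008,-0.0005,0]
    - [0,0.0017,-0.001,0]
    - [0,0.0017,-0.001,0]
    - [0,0.0017,-0.001,0]
    - [0,0.0017,-0.001,0]
    - [0,0.0017,-0.001,0]
    - [0,0.0017,-0.001,0]
    - [0,0.0017,-0.001,0]

```text
time_s: 7.58
ee_pos: [0.5644, 0.213, 0.0763]
ee_rot: [-0.569, 0.822, 0.0, -0.0]
contact_force: [0.4, -0.4, -0.5]
finger_gap: 0.0117
gripper_force: 61.2
```

```bash
python3 - <<'E'
from h import *
o=ctrl.get_obs();print(o["ee_pos"],o["contact_force"],o["gripper_force"],abs(o["joint_vel"]).max())
print(ctrl.finish_job())
E
```

```text
[0.56435339 0.21297163 0.07626902] [ 0.44060714 -0.39716908 -0.48162379] 61.24188780784607 0.002515519929293133
the job is handed in; nothing more can be done
None
```

The amber glass is out of the rail and held by its frosted sides in the middle of the meter's gap, still and free of the meter. I handed the job in at about 7.6 s; no verdict came back, and I took no picture after the final 1.7 mm centring move.

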